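# Refit the range hood's lamp glass under its spring clips

### The arm

A 6-joint arm with a two-finger parallel gripper is mounted at the origin on the work surface. World frame = base frame: x ahead of the robot, y to its left, z up, the work surface at z = 0. Lengths are in mm, angles in rad, forces in N, time in s.
With the tool pointing down it reaches from about 300 to 775 mm from the base axis. Payload 14.6 kg.
Tool frame: the origin (TCP) lies between the finger pads; the fingertips stand 25 mm ahead of it and the grasp point (between the pads) lies 6 mm ahead of it; z points along the fingers, y is the line along which they close (so a half turn about z gives the same grasp; the last joint's range is limited). The gripper opens to 94 mm and grips with 3 to 60 N. Pads are 16 mm wide; open, the fingers measure 119 mm over their backs; the gripper's body (75 mm by 177 mm) begins 78 mm behind the grasp point.
Start: joints at [1.184, 0.3, 1.521, -0, 1.321, -0.067], TCP at [172.904, 522.105, 230.446] pointing down, gripper open.
Joint ranges: [-3.03, 3.03], [-0.79, 2.21], [0.23, 2.52], [-1.04, 4.18], [0, 3.07], [-2.55, 2.55]. Speed limits (rad/s): [2.22, 2.22, 2.57, 3.14, 3.14, 3.14].

### API

Orientations are given as [roll, pitch, yaw] about the fixed x, y, z axes, in that order (R = Rz(yaw) Ry(pitch) Rx(roll)).
In Python, from cell import manip gives the robot as it stands. The module is installed in compiled form; this text tells all that it offers.
- The arm moves only by the tool step_arm, never from a script. Its argument "series" is one flat list of numbers, 5 for each row, row after row: the shift along the world's x, y, z in mm, then the turn about the world's z in rad, then the closure, from 0 (fully open) to 1 (shut). In form: [dx, dy, dz, spin, jaw, dx, dy, dz, spin, jaw, ...]. A call has 1 to 20 rows; each row shifts and turns the commanded pose from where the row before left it; what a row does not reach is not made up. A row lasts 1/8 s, in which the tool goes at most 62.5 mm and 10.7 degrees, less where a joint would pass 70% of its speed; a pose out of reach is approached as far as the arm can. A call is refused whole if a number of a shift passes 62.5 or a number of a turn 0.188, either way. A call with a gripper value outside its range is refused whole. The fingers move at their own pace and stop on an object; "squeeze" is the grip in N (left out, the last holds). Time passes only in rows, so rows that do not move let the fingers close. It gives the time, the measured TCP pose, the force, the opening and the grip force at its end, in the units of the state.
- manip.read_state(): the state, without advancing time (a new reading comes with each control period).
- manip.camera(name): name is "scene" or "top" or "wrist"; returns (picture, depth): 400x640x3 uint8, blue, green, red; 400x640 float32, mm along the optical axis (not along the pixel's ray), 0 where there is no reading.
- manip.camera_info(name): a dict with "fovy" (degrees; the focal length in pixels is half the picture's height over the tangent of half this angle, whatever the lens; pixels are square), "cx", "cy" (the principal point, pixels), "k1" (the pictures are not rectified: a ray, as slopes to the right and down, at radius r is drawn at 1 + k1 r^2 times it, then the intrinsics apply), "eye" and "orientation" of the camera in the world. Camera axes: x right, y down, z forward; pixel columns grow to the right and rows downward; lengths in mm; the calibration is good to about 2 mm. A picture is of the moment at which its call begins: read the wrist's pose just before it. camera_info takes no time and is no camera call; for the wrist camera it gives the pose at the moment of the call.
- manip.sign_off(): hands the job in; it is judged then, once.
The state is a dict: "clock": time; "joints": joint angles; "qd": joint speeds; "effort": joint torques, N m; "eef_pos": TCP position; "eef_rot": TCP orientation; "wrist_force": force on the tool from outside, world axes, zero at the start; "moment": the same for the moment, N m; "finger_gap": finger opening in mm; "finger_force": force on a finger pad.
Only numpy, scipy, OpenCV 4.12 (cv2) and the standard library are available. Lean on these libraries where they do the work, as an engineer would, in place of code of your own. Each camera call takes 0.05 s, during which the arm holds its last target. There are 200 camera calls.

### The job

The range hood's lamp panel lies underside up on the worktop and its washed lamp glass is on the blue drying mat. Put the glass back: slide it in between the panel's rails, under the two sprung copper clips, so that they ride up over it and snap down behind its back edge, with the glass fully home against the end stop, and let go. Push gently, it is glass, and leave the other things on the worktop where they are.

Things in the scene. Friction and masses are not known exactly. Their poses are not given: they have to be found in the camera images.
- lamp_glass: clear pane in a thin white frame, 84 mm (x) by 70 mm (y), 5 mm thick, about 0.12 kg. Origin: centre of its underside. +x points to its leading edge (x 42 mm), which goes in first; the straight back edge is at x -42 mm. From the middle of the back edge a white pull tab, 30 mm wide, 5 mm thick, runs to x -88 mm and carries the black grip. Starts flat on the mat, z up
- grip (a point): centre of the black grip block that stands up from the end of the pull tab: 12 mm along the glass's x, 30 mm along y, 25 mm high, from z 5 to 30 mm above the glass's underside, at x -82 mm of the glass; this point is 17.5 mm above the underside. Axes as the glass
- lamp_panel: the hood's lamp panel, fixed, underside up: brushed steel slab 300 mm (x) by 150 mm (y), top 22 mm above the worktop, origin at the centre of its underside, z up. The aluminium lamp holder on it (rails, end stop, clips) is screwed down through long slots and sits up to 12 mm either way of mid-slot along x: where is not measured, feel for it; across and in height it is true
- seat (a point): point of the panel where the glass's origin lies when home, if the holder is mid-slot (so home is up to 12 mm before or beyond it in x): 20 mm in +x from the panel's centre, at ledge height, 26 mm above the worktop. Axes as the panel; the glass goes in along +x, its x along the seat's x. The end stop, a rubber-faced bar, is at x +42 mm, the clip noses at x -44 to -49 mm, their ramps reach to x -63 mm
- mouth (a point): mid-slot front end of the holder's rails, on the centre line at ledge height, 90 mm before the seat. From here the flared walls narrow from 95 mm to 73 mm over 28 mm, then run parallel to the end stop, 8 mm high above the ledges. The glass slides on the two ledges inside them, which begin with a small upward slope 20 mm behind this point
- clip_left (a joint): lift (rad) of the sprung copper leaf clip at +y: 0 down, about 0.05 riding on the glass, at most 0.35. Leaf 10 mm wide, 28 mm beside the centre line, hinged 25 mm beyond the seat, running back over the glass's edge to its nose: rounded underside 1.5 mm above the ledges when down (3.5 mm below the top of a seated glass), with a 30 degree ramp rising 9 mm towards the mouth
- clip_right (a joint): the same for the clip at -y. The clips move with the holder. A nose lifts with about 1.3 N and presses on the glass with about 2 N. Pushing the glass in under both ramps takes some 3 to 8 N, sliding it on 1 to 4 N; both noses drop behind its back edge in the last 2 mm before the end stop, where the push rises steeply
- mat: blue drying mat, fixed, 200 mm (x) by 220 mm (y), 6 mm thick, origin at the centre of its underside; the glass and the grease cup lie on it
- grease_cup: small open steel cup, 44 mm across, 35 mm high, beside the glass on the mat; to be left alone. Origin: centre of its underside
- screwdriver: screwdriver with red handle lying on the worktop between mat and panel, to be left alone
- leak_detector: red and black hand-held gas leak detector, 200 by 62 by 28 mm, lying on the right, to be left alone. Origin: centre of its underside
- soy_bottle: brown bottle with red cap, 66 mm across, 190 mm high, on the far right, to be left alone. Origin: centre of its underside
- vinegar_bottle: green bottle with yellow cap, 60 mm across, 170 mm high, on the left by the hob, to be left alone. Origin: centre of its underside
Mind the look-alikes: they are no part of the job. Of the things that look like the lamp_glass, the smallest one is meant.

How it is judged:
By the outcome, as a careful person would: the job done as asked, in the order asked, and still so for the second after the job is handed in, with the robot touching nothing.
It also fails if it takes over 72 s, if anything falls off the work surface, if the arm or the gripper's body presses on something with over 40 N, if the wrist force passes 120 N, or if a joint passes its speed limit or range.

## Working session

There is one attempt and no reset: what is moved stays moved. The work goes in short steps, Python scripts to look and compute and a tool call to move; the robot and the scene stay as the last step left them, time stands still between calls to the robot, and variables do not carry over. Pictures are saved under pics/ and viewed, at most 10 in all, crops included, and the job is handed in when it is done.

Besides the shell and the picture viewer there is one more tool, called after ">>>" by a JSON object that holds its "op" and its "data", one argument or row to a line. step_arm: Moves the arm, as the interface text tells. Its arguments: {"type":"object","properties":{"series":{"type":"array"},"squeeze":{"type":"number"}},"required":["series"]}

```bash
mkdir -p pics; cat > h.py <<'E'
import numpy as np, cv2
from scipy.spatial.transform import Rotation as R
from cell import manip
def cam(n,f):
    i=manip.camera_info(n); p,d=manip.camera(n); np.savez(f,p=p,d=d,i=np.array([i],dtype=object)); cv2.imwrite('pics/'+f+'.png',p); return i,p,d
def load(f):
    z=np.load(f+'.npz',allow_pickle=True); return z['i'][0],z['p'],z['d']
def rot(i):
    o=np.array(i['orientation'],float); return o if o.shape==(3,3) else R.from_euler('xyz',o).as_matrix()
def ray(i,u,v):
    f=200/np.tan(np.radians(i['fovy'])/2); a=np.array([(u-i['cx'])/f,(v-i['cy'])/f]); s=a.copy()
    for _ in range(20): s=a/(1+i['k1']*(s@s))
    return rot(i)@np.array([s[0],s[1],1])
def onz(i,u,v,z):
    r=ray(i,u,v); e=np.array(i['eye'],float); return e+r*(z-e[2])/r[2]
def dep(i,d,u,v): return np.array(i['eye'],float)+ray(i,u,v)*d[int(v),int(u)]
def proj(i,P):
    c=rot(i).T@(np.array(P,float)-np.array(i['eye'],float)); s=c[:2]/c[2]; f=200/np.tan(np.radians(i['fovy'])/2)
    return s*(1+i['k1']*(s@s))*f+[i['cx'],i['cy']]
E
python3 - <<'E'
from h import *
for n in('scene','top'):
    i,p,d=cam(n,n+'0'); print(n,i)
print(manip.read_state())
E
```

```text
scene {'fovy': 54.66163613260498, 'cx': 314.37599028133656, 'cy': 203.19339570276392, 'k1': -0.08908083078050284, 'eye': array([1248.87837831, -170.85621082,  687.35068877]), 'orientation': array([-2.23974426,  0.02203485,  1.33318922])}
top {'fovy': 43.013194249643014, 'cx': 322.9201481233628, 'cy': 190.37339123817225, 'k1': 0.02159457943777737, 'eye': array([ 382.9867213 ,   -2.94520863, 1454.74391836]), 'orientation': array([-3.07822489, -0.00697302, -1.5565899 ])}
{'clock': 0.1, 'joints': array([ 1.18440884e+00,  3.00445614e-01,  1.52151453e+00, -2.33539165e-05,
        1.32068877e+00, -6.65672413e-02]), 'qd': array([-0.00022664, -0.00156591, -0.00239696,  0.00042754,  0.00100416,
        0.000451  ]), 'effort': array([-8.43104754e-04, -5.32653880e+01, -3.53273535e+01,  7.08963582e-02,
        2.35901383e-02, -5.14088356e-05]), 'eef_pos': array([172.83101847, 521.92255054, 229.92844602]), 'eef_rot': array([-3.14053724e+00, -4.76888320e-05,  2.82177817e+00]), 'wrist_force': array([ 0.52912659, -0.4364058 ,  0.13312928]), 'moment': array([0.02254516, 0.03950931, 0.08210673]), 'finger_force': 0.0, 'finger_gap': 94.02746441428012}
```

View pics/top0.png

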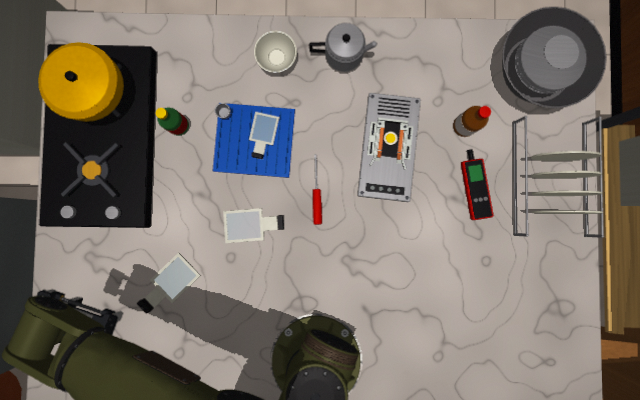

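View pics/scene0.png

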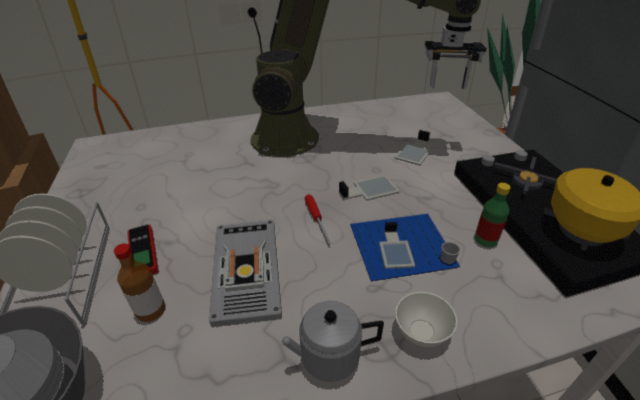

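Candidates in the top view: pane on the mat (263,130), pane on the worktop (245,225), and pane at the lower left (175,280). The one on the blue mat is the smallest and fits the description. I'll check it and the panel close up.

```bash
python3 - <<'E'
from h import *
i,p,d=load('top0')
a=cv2.resize(p[95:185,205:305],None,fx=6,fy=6,interpolation=cv2.INTER_CUBIC)[:540,:400+200]
cv2.imwrite('pics/c1.png',a)
b=cv2.resize(p[88:206,350:430],None,fx=5,fy=5,interpolation=cv2.INTER_CUBIC)
j,q,e=load('scene0')
c=cv2.resize(q[215:325,205:285],None,fx=5,fy=5,interpolation=cv2.INTER_CUBIC)[:590]
m=np.zeros((590,800,3),np.uint8); m[:,:400]=b[:590]; m[:c.shape[0],400:]=c
cv2.imwrite('pics/c2.png',m)
E
```

```text
(no output)
```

View pics/c1.png

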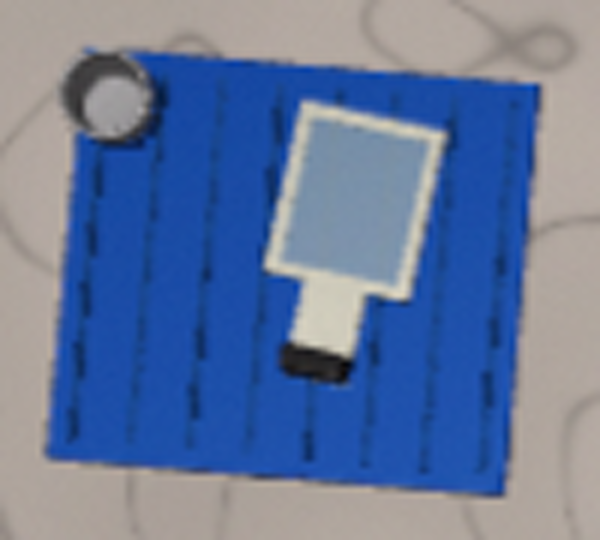

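View pics/c2.png

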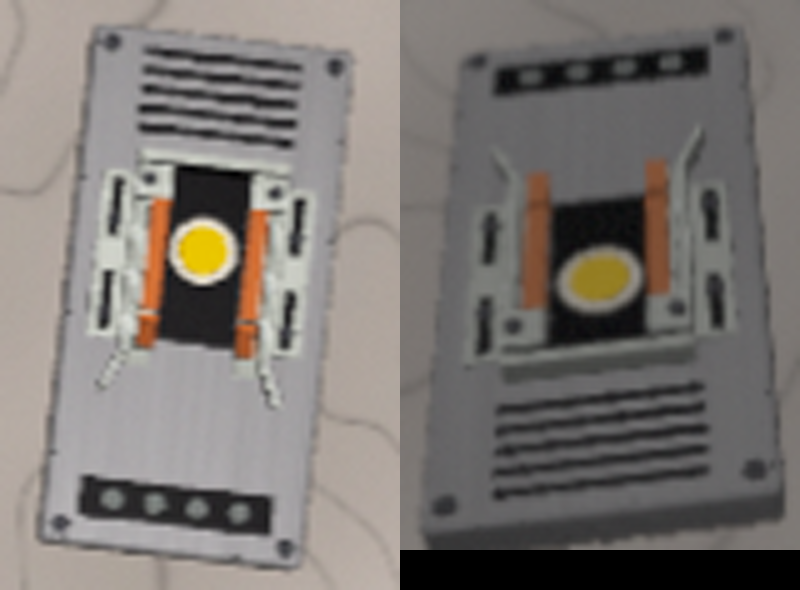

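The close crop shows the mat pane with its tab and black grip towards the robot, and its corners at (303,100), (447,130), (410,300) and (265,270). The panel's mouth also faces the robot, with the end stop and vents away from it. Its corners are at (97,27), (352,52), (297,568) and (40,540).

```bash
cat >> h.py <<'E'
def fit(src,dst):
    src=np.array(src,float);dst=np.array(dst,float)[:,:2]
    a=src-src.mean(0);b=dst-dst.mean(0)
    th=np.arctan2((a[:,0]*b[:,1]-a[:,1]*b[:,0]).sum(),(a*b).sum())
    c,s=np.cos(th),np.sin(th);M=np.array([[c,-s],[s,c]]);t=dst.mean(0)-M@src.mean(0)
    return t,th,np.round(dst-src@M.T-t,1)
E
python3 - <<'E'
from h import *
i,p,d=load('top0')
g=[onz(i,205+(x+.5)/6-.5,95+(y+.5)/6-.5,11) for x,y in[(303,100),(447,130),(410,300),(265,270)]]
print('glass',fit([(42,35),(42,-35),(-42,-35),(-42,35)],g))
q=[onz(i,350+(x+.5)/5-.5,88+(y+.5)/5-.5,22) for x,y in[(97,27),(352,52),(297,568),(40,540)]]
t,th,r=fit([(150,75),(150,-75),(-150,-75),(-150,75)],q);print('panel',t,th,r)
for P in[(263,130),(215,112)]: print(dep(i,d,*P))
E
```

```text
glass (array([651.82360964, 159.94364291]), np.float64(-0.19264800136910162), array([[-0.1,  0.2],
       [-0.1, -0.3],
       [ 0.1, -0.3],
       [ 0. ,  0.4]]))
panel [ 601.43103562 -197.61045584] -0.09875472616395853 [[-2.9 -1.8]
 [-0.4  1.4]
 [ 2.2  2.1]
 [ 1.1 -1.7]]
[646.56090056 163.13186379   6.19046074]
[690.01157457 295.79711508  36.56452913]
```

>>> {"op": "step_arm", "data": {
  "series": [33.2, -28.9, 0, -0.1203, 0.5, 33.2, -28.9, 0, -0.1203, 0.5, 33.2, -28.9, 0, -0.1203, 0.5, 33.2, -28.9, 0, -0.1203, 0.5, 33.2, -28.9, 0, -0.1203, 0.5, 33.2, -28.9, 0, -0.1203, 0.5, 33.2, -28.9, 0, -0.1203, 0.5, 33.2, -28.9, 0, -0.1203, 0.5, 33.2, -28.9, 0, -0.1203, 0.5, 33.2, -28.9, 0, -0.1203, 0.5, 33.2, -28.9, 0, -0.1203, 0.5, 33.2, -28.9, 0, -0.1203, 0.5, 0, 0, 0, 0, 0.5, 0, 0, 0, 0, 0.5],
  "squeeze": 30
}}

```text
clock: 1.85
eef_pos: [570.9, 175.6, 230.0]
eef_rot: [-3.141, 0.0, 1.379]
wrist_force: [0.6, -0.6, 0.4]
finger_gap: 47.0
finger_force: 0.0
```

```bash
python3 - <<'E'
from h import *
s=manip.read_state();print(s['eef_pos'],s['eef_rot'],s['finger_gap'],s['clock'])
i,p,d=cam('wrist','w1');print(i)
cv2.imwrite('pics/w1b.png',cv2.resize(p,(800,500)))
E
```

```text
[570.89238003 175.57535394 230.04748872] [-3.14074316e+00  2.00631565e-04  1.37924832e+00] 46.95960254722283 1.85
{'fovy': 68.38725595962106, 'cx': 323.96063186557365, 'cy': 203.90870848841243, 'k1': -0.028636124826514633, 'eye': array([585.24323688, 248.01157358, 384.48559286]), 'orientation': array([ 2.88376611e+00,  1.03343129e-03, -1.92225647e-01])}
```

View pics/w1b.png

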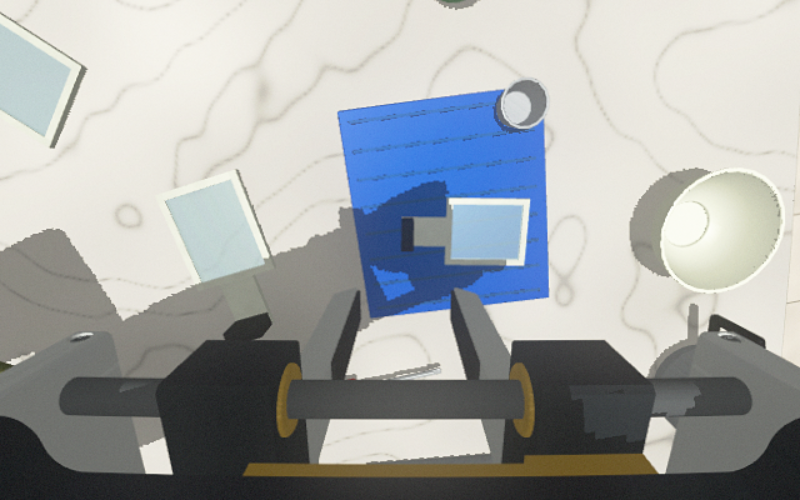

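The wrist view shows the mat glass with corners at about (449,198), (530,199), (525,266) and (446,262). Its grip is at (402–415, 217–251).

```bash
python3 - <<'E'
from h import *
i,p,d=load('w1')
g=[onz(i,x/1.25,y/1.25,11) for x,y in[(530,199),(525,266),(446,262),(449,198)]]
print('glass',fit([(42,35),(42,-35),(-42,-35),(-42,35)],g))
# grip via depth: points with z 28..40 near
P=[]
for v in range(165,215):
  for u in range(310,345):
    if d[v,u]>0:
      q=dep(i,d,u,v)
      if 30<q[2]<42:P.append(q)
P=np.array(P);print(len(P),P.mean(0),cv2.minAreaRect(P[:,:2].astype(np.float32)))
P=[]
for v in range(150,225):
  for u in range(340,435):
    q=dep(i,d,u,v)
    if d[v,u]>0 and 8.8<q[2]<14 and 590<q[0]<710:P.append(q)
P=np.array(P);print(len(P),P.mean(0),cv2.minAreaRect(P[:,:2].astype(np.float32)))
c=cv2.resize(p[145:225,305:440],None,fx=5.9,fy=5.9,interpolation=cv2.INTER_CUBIC);cv2.imwrite('pics/w1c.png',c)
E
```

```text
glass (array([654.61724526, 159.15085373]), np.float64(-0.21210454194463105), array([[-1.5,  0.2],
       [ 0.5, -1. ],
       [ 0.9,  1.7],
       [ 0.1, -1. ]]))
240 [572.77448799 177.29320502  35.87931487] ((572.868896484375, 176.51536560058594), (29.66978645324707, 10.935247421264648), 78.90160369873047)
3791 [647.55865814 161.63671942  10.6404999 ] ((642.83935546875, 161.8320770263672), (70.23136901855469, 105.83778381347656), 78.89407348632812)
```

View pics/w1c.png

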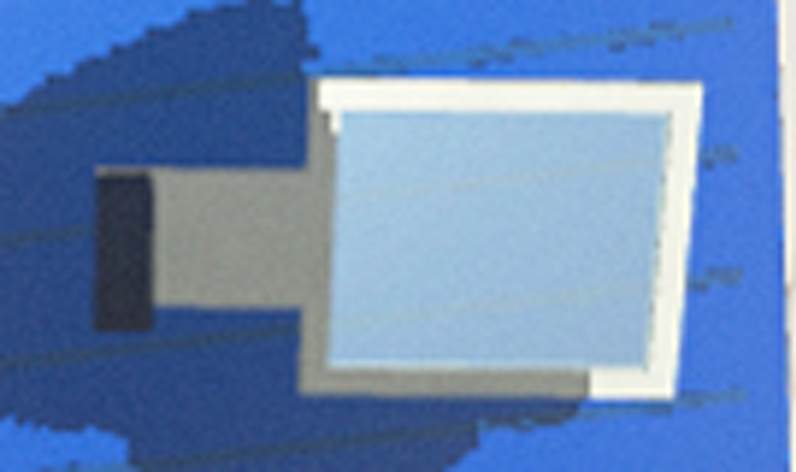

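This confirms a glass yaw of −0.193 and a grip at (573,177), so I'm descending to grip.

>>> {"op": "step_arm", "data": {
  "series": [2, 1.2, -40, 0, 0.5, 0, 0, -50, 0, 0.5, 0, 0, -50, 0, 0.5, 0, 0, -40, 0, 0.5, 0, 0, -12, 0, 0.5, 0, 0, 0, 0, 0.5, 0, 0, 0, 0, 1, 0, 0, 0, 0, 1, 0, 0, 0, 0, 1, 0, 0, 0, 0, 1, 0, 0, 0, 0, 1],
  "squeeze": 30
}}

```text
clock: 3.28
eef_pos: [573.4, 176.5, 38.7]
eef_rot: [3.141, -0.0, 1.378]
wrist_force: [-0.6, -0.2, 4.2]
finger_gap: 11.9
finger_force: 30.0
```

>>> {"op": "step_arm", "data": {
  "series": [0, 0, 20, 0, 1, 0, 0, 40, 0, 1, 0, 0, 52, 0, 1, -18, -35, 0, 0.0094, 1, -18, -35, 0, 0.0094, 1, -18, -35, 0, 0.0094, 1, -18, -35, 0, 0.0094, 1, -18, -35, 0, 0.0094, 1, -18, -35, 0, 0.0094, 1, -18, -35, 0, 0.0094, 1, -18, -35, 0, 0.0094, 1, -18, -35, 0, 0.0094, 1, -18, -35, 0, 0.0094, 1, 0, 0, 0, 0, 1, 0, 0, 0, 0, 1]
}}

```text
clock: 5.15
eef_pos: [393.5, -173.3, 151.1]
eef_rot: [3.141, 0.0, 1.472]
wrist_force: [0.6, 0.1, -1.0]
finger_gap: 11.9
finger_force: 30.0
```

```bash
python3 - <<'E'
from h import *
s=manip.read_state();print(s['eef_pos'],s['eef_rot'],s['finger_gap'],s['clock'],s['wrist_force'])
i,p,d=cam('wrist','w2');print(i['eye'])
cv2.imwrite('pics/w2b.png',cv2.resize(p,(800,500)))
def cloud(i,d):
    f=200/np.tan(np.radians(i['fovy'])/2);v,u=np.mgrid[:400,:640]
    a=np.stack([(u-i['cx'])/f,(v-i['cy'])/f],-1);s=a.copy()
    for _ in range(15): s=a/(1+i['k1']*(s**2).sum(-1,keepdims=True))
    r=np.concatenate([s,np.ones((400,640,1))],-1)
    Q=np.array(i['eye'])+(r*d[...,None])@rot(i).T; Q[d<=0]=np.nan; return Q
for n in('top0','w2'):
    i,p,d=load(n);Q=cloud(i,d);x,y,z=Q[...,0],Q[...,1],Q[...,2]
    m=(z>12)&(z<34)&(x>420)&(x<780)&(y<-90)&(y>-310)
    n_,l,st,_=cv2.connectedComponentsWithStats(m.astype(np.uint8));k=1+st[1:,4].argmax()
    P=Q[l==k];print(n,len(P),np.median(P[:,2]),cv2.minAreaRect(P[:,:2].astype(np.float32)))
np.save('cl2',Q)
E
```

```text
[ 393.53811691 -173.26950724  151.11044537] [3.14077303e+00 2.03270278e-04 1.47173875e+00] 11.945759504453395 5.15 [ 0.61403721  0.0561283  -0.99068711]
[400.87073947 -99.77224444 305.54412027]
top0 5191 22.121630501067557 ((602.244140625, -198.58880615234375), (153.53518676757812, 300.3691101074219), 84.38284301757812)
w2 21788 22.78565232183246 ((597.8097534179688, -198.7896728515625), (149.45468139648438, 288.82879638671875), 84.3601303100586)
```

View pics/w2b.png

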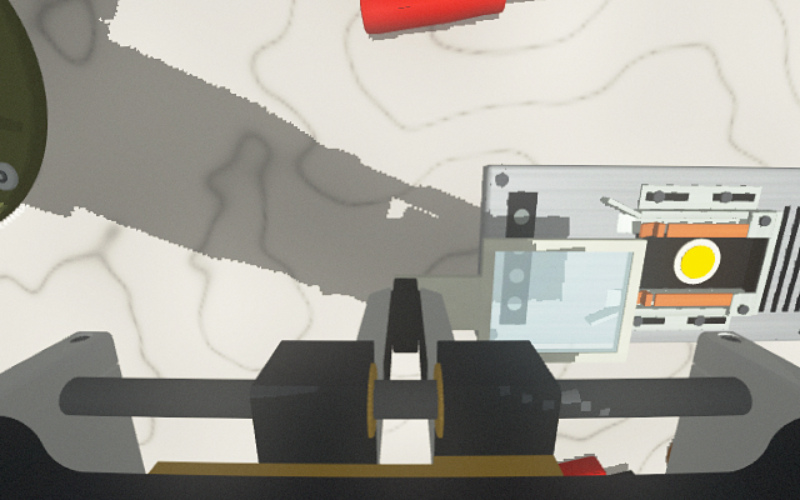

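The wrist view shows the glass held in line with the panel, with a pane centre at about (562,300). The holder's clips are at (695,229) and (690,299). I'll check the lateral offset of the glass and the centre line of the holder in the same picture.

```bash
python3 - <<'E'
from h import *
Q=np.load('cl2.npy');i,p,d=load('w2');z=Q[...,2]
c=np.array([601.8,-198.5]);th=-.0983;M=np.array([[np.cos(th),-np.sin(th)],[np.sin(th),np.cos(th)]])
loc=(Q[...,:2]-c)@M   # panel frame
m=(z>105)&(z<140)&(Q[...,0]>425)
P=Q[m];print('glass rect',len(P),P[:,2].min(),P[:,2].max(),cv2.minAreaRect(P[:,:2].astype(np.float32)))
L=loc[m]; A=np.c_[L,np.ones(len(L))];print('plane slopes',np.linalg.lstsq(A,P[:,2],rcond=None)[0], 'loc pct',np.percentile(L,[.2,99.8],axis=0))
s=manip.read_state();print('tcp loc',(s['eef_pos'][:2]-c)@M)
b,g,r=[p[...,k].astype(int) for k in range(3)]
o=(r>180)&(g<150)&(b<110)&(Q[...,0]>480)
for sgn in(1,-1):
    k=o&(sgn*loc[...,1]>10)&(abs(loc[...,1])<50)&(abs(loc[...,0])<120)
    print('clip',k.sum(),np.percentile(loc[k],[1,99],axis=0),np.median(z[k]))
k=(z>30)&(z<45)&(abs(loc[...,1])<22)&(loc[...,0]>30)
print('stop',k.sum(),np.percentile(loc[k],[2,50,98],axis=0) if k.any() else '')
k=(z>30)&(z<45)&(abs(loc[...,1])<60)&(abs(loc[...,0])<120)
print('tall y',np.percentile(loc[k],[1,99],axis=0))
E
```

```text
glass rect 12139 117.95823336610411 125.61510852627288 ((470.45526123046875, -181.9898223876953), (71.31214904785156, 94.14947509765625), 84.0465316772461)
plane slopes [ 1.52958233e-04 -2.27433290e-03  1.23035318e+02] loc pct [[-178.15023828  -31.09769972]
 [ -85.70236804   38.95431633]]
tcp loc [-209.63133259    4.99471387]
clip 230 [[-33.58468579  21.75406587]
 [ 51.3731352   31.83417368]] 36.55897587788553
clip 140 [[-22.22377531 -37.44346056]
 [ 53.43898096 -23.99221863]] 36.66686811383289
stop 511 [[ 52.36537818 -20.83103137]
 [ 73.63044041   1.39207759]
 [ 79.81302218  21.70733152]]
tall y [[-53.12876051 -42.58506887]
 [ 79.08522706  46.10333639]]
```

>>> {"op": "step_arm", "data": {
  "series": [-0.5, -4.7, -40, 0, 1, 0, 0, -35, 0, 1, 0, 0, -15.5, 0, 1, 0, 0, 0, 0, 1, 0, 0, 0, 0, 1]
}}

```text
clock: 5.82
eef_pos: [393.4, -178.0, 60.7]
eef_rot: [3.141, 0.0, 1.473]
wrist_force: [0.7, -0.3, -1.2]
finger_gap: 12.0
finger_force: 30.0
```

>>> {"op": "step_arm", "data": {
  "series": [9.95, -0.98, 0, 0, 1, 9.95, -0.98, 0, 0, 1, 9.95, -0.98, 0, 0, 1, 0, 0, 0, 0, 1]
}}

```text
clock: 6.32
eef_pos: [423.3, -181.2, 59.9]
eef_rot: [3.141, 0.0, 1.473]
wrist_force: [0.4, -0.8, -1.4]
finger_gap: 12.0
finger_force: 30.0
```

```bash
python3 - <<'E'
from h import *
s=manip.read_state();print(s['eef_pos'],s['wrist_force'])
i,p,d=cam('wrist','w3')
cv2.imwrite('pics/w3b.png',cv2.resize(p[110:310,290:600],None,fx=2.58,fy=2.58,interpolation=cv2.INTER_CUBIC))
E
```

```text
[ 423.31172044 -181.18751062   59.90704166] [ 0.36084364 -0.75807023 -1.42602334]
```

View pics/w3b.png

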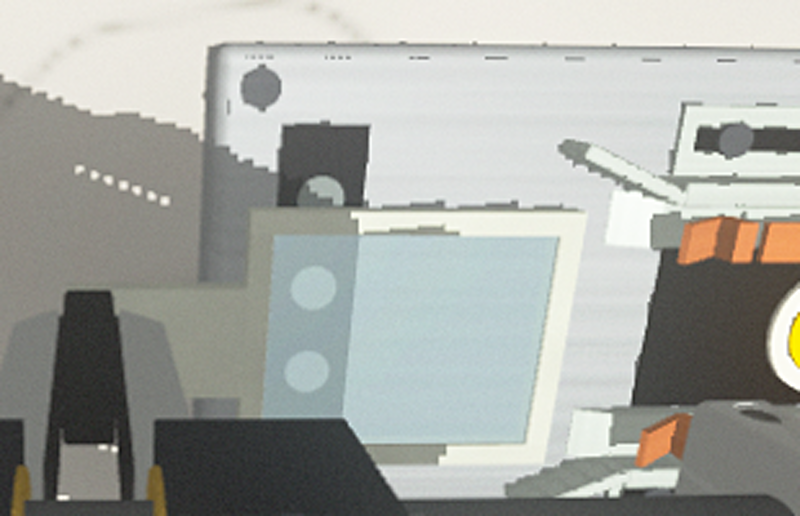

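The glass's front edge (585,212) is now level with the mouth's flare tip (570,150) and centred. The ledge starts at about x 610 and the clip ramps at x 680. I'll carry on gently.

>>> {"op": "step_arm", "data": {
  "series": [5.97, -0.59, 0, 0, 1, 5.97, -0.59, 0, 0, 1, 5.97, -0.59, 0, 0, 1, 2.99, -0.29, 0, 0, 1, 0, 0, 0, 0, 1]
}}

```text
clock: 7.0
eef_pos: [443.7, -183.2, 59.9]
eef_rot: [-3.141, -0.0, 1.472]
wrist_force: [-0.2, -0.0, -0.7]
finger_gap: 11.8
finger_force: 30.0
```

>>> {"op": "step_arm", "data": {
  "series": [3.98, -0.39, -0.3, 0, 1, 1, -0.1, -0.3, 0, 1, 0, 0, 0, 0, 1]
}}

```text
clock: 7.38
eef_pos: [448.6, -183.7, 59.3]
eef_rot: [-3.142, -0.0, 1.472]
wrist_force: [0.7, -0.0, -0.3]
finger_gap: 11.8
finger_force: 30.0
```

>>> {"op": "step_arm", "data": {
  "series": [2, -0.2, 0, 0, 1, 2, -0.2, 0, 0, 1, 0, 0, 0, 0, 1]
}}

```text
clock: 7.75
eef_pos: [452.7, -184.1, 59.4]
eef_rot: [3.141, 0.0, 1.472]
wrist_force: [-0.5, -0.0, -1.4]
finger_gap: 11.9
finger_force: 30.0
```

>>> {"op": "step_arm", "data": {
  "series": [2, -0.2, 0, 0, 1, 2, -0.2, 0, 0, 1, 0, 0, 0, 0, 1]
}}

```text
clock: 8.12
eef_pos: [456.3, -184.4, 59.2]
eef_rot: [-3.141, -0.0, 1.472]
wrist_force: [-3.0, -0.1, -1.2]
finger_gap: 11.7
finger_force: 30.0
```

>>> {"op": "step_arm", "data": {
  "series": [2, -0.2, 0, 0, 1, 2, -0.2, 0, 0, 1, 0, 0, 0, 0, 1]
}}

```text
clock: 8.5
eef_pos: [460.4, -184.8, 59.2]
eef_rot: [-3.141, -0.0, 1.472]
wrist_force: [-4.3, -0.4, -1.8]
finger_gap: 12.1
finger_force: 30.0
```

>>> {"op": "step_arm", "data": {
  "series": [2, -0.2, 0, 0, 1, 2, -0.2, 0, 0, 1, 0, 0, 0, 0, 1]
}}

```text
clock: 8.88
eef_pos: [464.9, -185.3, 59.4]
eef_rot: [3.141, 0.0, 1.472]
wrist_force: [0.9, -0.3, -4.0]
finger_gap: 11.7
finger_force: 30.0
```

>>> {"op": "step_arm", "data": {
  "series": [2, -0.2, 0, 0, 1, 2, -0.2, 0, 0, 1, 0, 0, 0, 0, 1]
}}

```text
clock: 9.25
eef_pos: [468.8, -185.7, 59.4]
eef_rot: [3.141, 0.0, 1.472]
wrist_force: [0.4, -0.1, -3.6]
finger_gap: 11.5
finger_force: 30.0
```

>>> {"op": "step_arm", "data": {
  "series": [2.99, -0.29, -0.3, 0, 1, 3.98, -0.39, -0.2, 0, 1, 3.98, -0.39, 0, 0, 1, 3.98, -0.39, 0, 0, 1, 0, 0, 0, 0, 1]
}}

```text
clock: 9.88
eef_pos: [484.2, -187.3, 59.0]
eef_rot: [3.14, 0.0, 1.472]
wrist_force: [2.3, -0.1, -3.3]
finger_gap: 12.1
finger_force: 30.0
```

>>> {"op": "step_arm", "data": {
  "series": [3.98, -0.39, 0, 0, 1, 3.98, -0.39, 0, 0, 1, 3.98, -0.39, 0, 0, 1, 3.98, -0.39, 0, 0, 1, 0, 0, 0, 0, 1]
}}

```text
clock: 10.5
eef_pos: [500.0, -188.8, 58.9]
eef_rot: [3.14, 0.0, 1.472]
wrist_force: [1.8, -0.8, -2.2]
finger_gap: 11.8
finger_force: 30.0
```

>>> {"op": "step_arm", "data": {
  "series": [3.98, -0.39, 0, 0, 1, 3.98, -0.39, 0, 0, 1, 3.98, -0.39, 0, 0, 1, 3.98, -0.39, 0, 0, 1, 0, 0, 0, 0, 1]
}}

```text
clock: 11.12
eef_pos: [515.9, -190.3, 58.9]
eef_rot: [3.141, 0.0, 1.472]
wrist_force: [2.3, 0.4, -3.2]
finger_gap: 12.0
finger_force: 30.0
```

>>> {"op": "step_arm", "data": {
  "series": [2.99, -0.29, 0, 0, 1, 2.99, -0.29, 0, 0, 1, 2.99, -0.29, 0, 0, 1, 0, 0, 0, 0, 1]
}}

```text
clock: 11.62
eef_pos: [524.7, -191.2, 58.9]
eef_rot: [3.141, 0.0, 1.472]
wrist_force: [-0.2, -0.1, -3.3]
finger_gap: 11.6
finger_force: 30.0
```

>>> {"op": "step_arm", "data": {
  "series": [2, -0.2, 0, 0, 1, 2, -0.2, 0, 0, 1, 2, -0.2, 0, 0, 1, 0, 0, 0, 0, 1]
}}

```text
clock: 12.12
eef_pos: [530.5, -191.7, 58.8]
eef_rot: [3.141, 0.0, 1.472]
wrist_force: [-0.6, 0.2, -3.1]
finger_gap: 11.8
finger_force: 30.0
```

>>> {"op": "step_arm", "data": {
  "series": [2, -0.2, 0, 0, 1, 2, -0.2, 0, 0, 1, 0, 0, 0, 0, 1]
}}

```text
clock: 12.5
eef_pos: [534.5, -192.2, 58.8]
eef_rot: [3.141, 0.0, 1.472]
wrist_force: [0.7, 0.1, -3.3]
finger_gap: 11.9
finger_force: 30.0
```

>>> {"op": "step_arm", "data": {
  "series": [2, -0.2, 0, 0, 1, 2, -0.2, 0, 0, 1, 0, 0, 0, 0, 1]
}}

```text
clock: 12.88
eef_pos: [538.5, -192.6, 58.9]
eef_rot: [3.141, 0.0, 1.472]
wrist_force: [0.0, 0.2, -3.3]
finger_gap: 11.8
finger_force: 30.0
```

>>> {"op": "step_arm", "data": {
  "series": [1.5, -0.15, 0, 0, 1, 1.5, -0.15, 0, 0, 1, 0, 0, 0, 0, 1]
}}

```text
clock: 13.25
eef_pos: [541.5, -192.9, 58.9]
eef_rot: [3.141, 0.0, 1.472]
wrist_force: [-0.8, 0.1, -3.6]
finger_gap: 11.4
finger_force: 30.0
```

>>> {"op": "step_arm", "data": {
  "series": [1.5, -0.15, 0, 0, 1, 1.5, -0.15, 0, 0, 1, 0, 0, 0, 0, 1]
}}

```text
clock: 13.62
eef_pos: [544.5, -193.1, 58.8]
eef_rot: [3.141, 0.0, 1.472]
wrist_force: [-0.1, 1.1, -3.5]
finger_gap: 11.6
finger_force: 30.0
```

>>> {"op": "step_arm", "data": {
  "series": [1, -0.1, 0, 0, 1, 1, -0.1, 0, 0, 1, 0, 0, 0, 0, 1]
}}

```text
clock: 14.0
eef_pos: [546.4, -193.3, 58.9]
eef_rot: [3.141, 0.0, 1.472]
wrist_force: [-0.4, -0.9, -4.0]
finger_gap: 11.7
finger_force: 30.0
```

>>> {"op": "step_arm", "data": {
  "series": [1, -0.1, 0, 0, 1, 0, 0, 0, 0, 1, 0, 0, 0, 0, 1]
}}

```text
clock: 14.38
eef_pos: [547.7, -193.6, 59.2]
eef_rot: [3.14, 0.0, 1.472]
wrist_force: [1.6, 0.3, -1.5]
finger_gap: 11.9
finger_force: 30.0
```

>>> {"op": "step_arm", "data": {
  "series": [0.5, -0.05, 0, 0, 1, 0, 0, 0, 0, 1]
}}

```text
clock: 14.62
eef_pos: [547.8, -193.5, 58.9]
eef_rot: [-3.142, 0.0, 1.472]
wrist_force: [-0.3, 0.1, -1.0]
finger_gap: 12.0
finger_force: 30.0
```

>>> {"op": "step_arm", "data": {
  "series": [0.5, -0.05, 0, 0, 1, 0, 0, 0, 0, 1]
}}

```text
clock: 14.88
eef_pos: [548.3, -193.5, 58.8]
eef_rot: [-3.142, -0.0, 1.472]
wrist_force: [-0.9, 0.9, -1.8]
finger_gap: 11.5
finger_force: 30.0
```

>>> {"op": "step_arm", "data": {
  "series": [0.5, -0.05, 0, 0, 1, 0, 0, 0, 0, 1]
}}

```text
clock: 15.12
eef_pos: [548.8, -193.6, 58.8]
eef_rot: [3.142, 0.0, 1.472]
wrist_force: [0.2, -0.4, -1.1]
finger_gap: 11.6
finger_force: 30.0
```

>>> {"op": "step_arm", "data": {
  "series": [0.5, -0.05, 0, 0, 1, 0, 0, 0, 0, 1]
}}

```text
clock: 15.38
eef_pos: [549.3, -193.6, 58.8]
eef_rot: [-3.142, 0.0, 1.472]
wrist_force: [0.1, -0.1, -1.1]
finger_gap: 11.5
finger_force: 30.0
```

>>> {"op": "step_arm", "data": {
  "series": [0.5, -0.05, 0, 0, 1, 0, 0, 0, 0, 1]
}}

```text
clock: 15.62
eef_pos: [549.6, -193.7, 58.8]
eef_rot: [-3.141, -0.0, 1.472]
wrist_force: [-2.4, -0.9, -0.6]
finger_gap: 11.9
finger_force: 30.0
```

>>> {"op": "step_arm", "data": {
  "series": [0.5, -0.05, 0, 0, 1, 0, 0, 0, 0, 1]
}}

```text
clock: 15.88
eef_pos: [549.6, -193.7, 58.7]
eef_rot: [-3.14, -0.0, 1.472]
wrist_force: [-6.5, -0.1, 3.0]
finger_gap: 11.5
finger_force: 30.0
```

Stop contact shows as the push rising steeply at x = 549.6. I'll push slightly more and look at the clips.

>>> {"op": "step_arm", "data": {
  "series": [0.5, -0.05, 0, 0, 1, 0, 0, 0, 0, 1]
}}

```text
clock: 16.12
eef_pos: [549.6, -193.7, 58.7]
eef_rot: [-3.138, -0.0, 1.472]
wrist_force: [-12.0, 1.1, 5.0]
finger_gap: 12.0
finger_force: 30.0
```

```bash
python3 - <<'E'
from h import *
s=manip.read_state();print(s['eef_pos'],s['wrist_force'])
i,p,d=cam('wrist','w4')
cv2.imwrite('pics/w4b.png',cv2.resize(p[130:330,270:580],None,fx=2.58,fy=2.58,interpolation=cv2.INTER_CUBIC))
E
```

```text
[ 549.62258308 -193.69747124   58.72557376] [-12.01100083   1.05258862   4.98266977]
```

View pics/w4b.png

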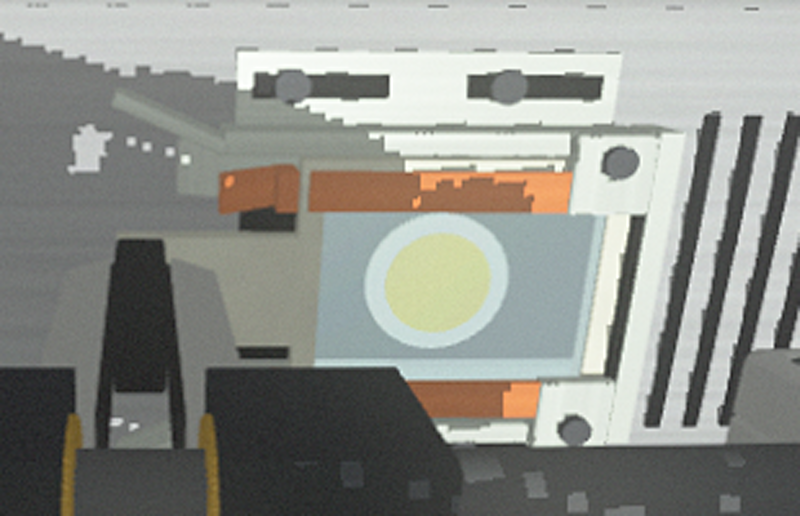

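The glass's leading edge is against the black rubber stop at about x 625. The left clip nose at (260,190) has dropped behind the back edge at about x 300. I'll ease off the push, open and rise.

>>> {"op": "step_arm", "data": {
  "series": [-0.8, 0.08, 0, 0, 1, 0, 0, 0, 0, 0.74, 0, 0, 0, 0, 0.74, 0, 0, 0, 0, 0.74, 0, 0, 10, 0, 0.74, 0, 0, 30, 0, 0.74, 0, 0, 50, 0, 0.74, -30, 0, 40, 0, 0.74, -50, 0, 20, 0, 0.74, -50, 0, 0, 0, 0.74, 0, 0, 0, 0, 0.74]
}}

```text
clock: 17.55
eef_pos: [418.1, -193.7, 210.1]
eef_rot: [3.14, 0.001, 1.471]
wrist_force: [0.5, 0.5, -0.1]
finger_gap: 24.5
finger_force: 0.0
```

```bash
python3 - <<'E'
from h import *
s=manip.read_state();print(s['eef_pos'],s['wrist_force'],s['finger_gap'])
i,p,d=cam('wrist','w5'); u,v=proj(i,[621,-200,26]); print(u,v)
u=int(np.clip(u,140,500));v=int(np.clip(v,100,300))
cv2.imwrite('pics/w5b.png',cv2.resize(p[v-100:v+100,u-140:u+139],None,fx=2.86,fy=2.86,interpolation=cv2.INTER_CUBIC))
E
```

```text
[ 418.1448096  -193.70095847  210.0972337 ] [ 0.47609323  0.46259861 -0.05514563] 24.51383670950041
495.7864152883077 179.5346417439118
```

View pics/w5b.png

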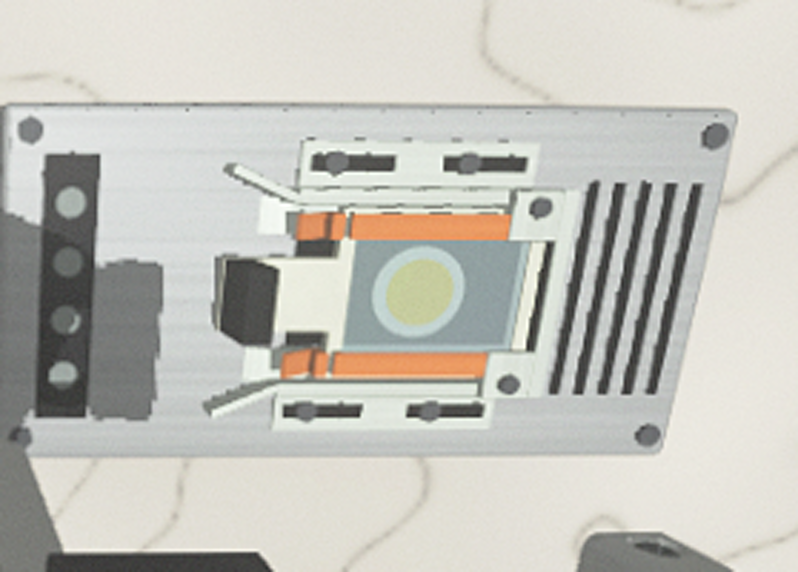

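Both clip noses at (320,225) and (303,363) sit symmetrically behind the glass's back edge, and its front is on the rubber stop at about x 535. The gripper is clear, so I'm handing in.

```bash
python3 -c "
from cell import manip
print(manip.sign_off())"
```

```text
the job is handed in; nothing more can be done
None
```

The lamp glass is in the panel, fully home against the end stop with both clips snapped down behind its back edge; I let go, moved clear without touching anything else, and handed the job in at about 18 s.

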